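Pin the cake turntable

TASK

Lock the cake turntable: turn its disc by the black post until the hole in the blue lug lies over the hole in the yellow bracket below it, then push the pin with the red knob down through both holes until its flange rests on the blue lug. Let go and leave it standing there.

Things in the scene. Friction and masses are not known exactly. Their poses are not given: they have to be found in the camera images.
- post (a point): Black round post, 20 mm across, 46 mm high, on the turntable's aluminium disc (200 mm across, top face 60 mm above the table); for turning the disc. Point: half-way up the post (83 mm above the table), 80 mm from the disc's axis. About 2 N of push turns the disc; it stays where left. A fixed cake board, 104 mm across, 3 mm thick, lies in its middle.
- lug_hole (a point): Centre of the 28 mm hole in the square blue lug (52 mm, 8 mm thick) on the disc's rim; turns with the disc. Point: at the lug's top, 60 mm above the table, 125 mm from the disc's axis. x points outwards from that axis, z up. From above, the lug starts 0.4 to 1.0 rad anticlockwise of the yellow bracket, so turn the disc clockwise by that; the post is 1.25 rad clockwise of the lug.
- bracket_hole (a point): Centre of the 28 mm hole through the yellow bracket (12 mm thick) of the turntable's fixed stand. Point: at the bracket's top, 42 mm above the table, 10 mm below the underside of the lug when that is over it; open below. x points outwards from the disc's vertical axis, which is 125 mm back along -x; z up.
- red_pin_knob (a point): Centre of the pin's red knob, 24 mm across, 44 mm high. Below the knob: flange 44 mm across, 6 mm thick; 12 mm shank 46 mm long, tip tapered. Point: 28 mm above the flange's underside, 74 mm above the tip; z up the pin; 0.1 kg. It stands in a 56 mm high rack, one of 3 pins 75 mm apart in a row along world x (within 0.3 rad), order varies; blue and white ones are too short.
Things that resemble listed ones, but are neither listed nor needed, are in the scene too. What is shaped like the part that bears red_pin_knob but turquoise is not meant.

How it is judged (in metres and radians):
At the end, for the whole second after the job is handed in: The hole in the lug is over the hole in the yellow bracket (within 18 mm) and the red-knobbed pin stands upright (within 0.17 rad) through both (its axis within 18 mm of the bracket's hole), pushed home: its flange on the lug, to within 6 mm (horizontal distance between each of lug_hole, red_pin_knob and bracket_hole below 0.018 m and z of red_pin_knob in the frame of lug_hole between 0.022 and 0.034 m and angle between red_pin_knob's own z axis and vertical below 0.17 rad); the robot touches nothing.
It also fails if it takes over 54 s, if anything falls off the work surface, if the arm or the gripper's body presses on something with over 40 N, if the wrist force passes 120 N, or if a joint passes its speed limit or range.

ROBOT

A 6-joint arm with a two-finger parallel gripper is mounted at the origin on the work surface. World frame = base frame: x ahead of the robot, y to its left, z up, the work surface at z = 0. Lengths are in m, angles in degrees, forces in N, time in s.
With the tool pointing down it reaches from about 0.25 to 0.725 m from the base axis. Payload 9.7 kg.
Tool frame: the origin (TCP) lies where the fingers leave the gripper's body, on its centre line; the fingertips stand 73 mm ahead of it and the grasp point (between the pads) lies 54 mm ahead of it; z points along the fingers, y is the line along which they close (so a half turn about z gives the same grasp; the last joint's range is limited). The gripper opens to 85 mm and grips with 20 to 120 N. Pads are 22 mm wide; open, the fingers measure 114 mm over their backs; the gripper's body (76 mm by 85 mm) begins 54 mm behind the grasp point. The pads swing forward as they close: fully open they stand 13 mm farther back than shut.
Start: joints at [-64.114, 4.979, 10.078, 95.1, 0, 90], TCP at [0.24, -0.495, 0.304] pointing down, gripper open.
Joint ranges: [-179.16, 179.16], [-48.56, 103.87], [-65.8, 70.77], [-126.05, 130.52], [-82.76, 87.17], [-180, 180]. Speed limits (degrees/s): [127.2, 127.2, 147.25, 180, 180, 180].

INTERFACE

Orientations are given as [roll, pitch, yaw] about the fixed x, y, z axes, in that order (R = Rz(yaw) Ry(pitch) Rx(roll)).
In Python, from workcell import sensors, imaging, bot gives the robot as it stands.
- The arm moves only by the tool apply_moves, never from a script. Its argument "rows" is a list of rows, each a list of 3 entries, a list of its own where there are three numbers: the shift along the tool's x, y, z in units of 10 cm (1.0 is 10 cm), then the turn, a rotation vector about the tool's x, y, z in units of 30 degrees (1.0 is 30 degrees), then the opening, from 0 (shut) to 1 (fully open). A call has 1 to 20 rows; each row is the pose to reach, as a shift and turn from the pose commanded when the call began, along the tool's axes at that moment; what a row does not reach only later rows make up. A row lasts 1/10 s, in which the tool goes at most 50 mm and 8.59 degrees, less where a joint would pass 70% of its speed; a pose out of reach is approached as far as the arm can. A call with a number of a shift or a turn outside -1 to 1 is refused whole. A call with a gripper value outside its range is refused whole. The fingers move at their own pace and stop on an object; "force" is the grip in N (left out, the last holds). Time passes only in rows, so rows that repeat a pose let the fingers close. It gives the time, the measured TCP pose, the force, the opening and the grip force at its end, in the units of the state.
- sensors.get_obs(): the state, without advancing time (a new reading comes with each control period).
- imaging.camera(name): name is "scene" or "side" or "wrist"; returns (picture, depth): 420x560x3 uint8, red, green, blue; 420x560 float32, m along the optical axis (not along the pixel's ray), 0 where there is no reading.
- imaging.get_calibration(name): a dict with "intrinsics" (3x3 intrinsics, pixels), "world_from_camera" (4x4, takes a point from camera to world coordinates). Camera axes: x right, y down, z forward; pixel columns grow to the right and rows downward; lengths in m; the calibration is good to about 2 mm. The wrist camera is an equidistant fisheye: a pixel r from the principal point sees the ray r / f radians off the axis. A picture is of the moment at which its call begins: read the wrist's pose just before it. get_calibration takes no time and is no camera call; for the wrist camera it gives the pose at the moment of the call.
- bot.job_done(): hands the job in; it is judged then, once.
The state is a dict: "time": time; "q": joint angles; "qd": joint speeds; "joint_efforts": joint torques, N m; "ee_pos": TCP position; "tcp_rot": TCP orientation; "wrist_force": force on the tool from outside, world axes, zero at the start; "torque": the same for the moment, N m; "opening": finger opening in m; "grasp_force": force on a finger pad.
Only numpy, scipy, OpenCV 4.12 (cv2) and the standard library are available. Lean on these libraries where they do the work, as an engineer would, in place of code of your own. Each camera call takes 0.05 s, during which the arm holds its last target. There are 200 camera calls.

## Working session

There is one attempt and no reset: what is moved stays moved. The work goes in short steps, Python scripts to look and compute and a tool call to move; the robot and the scene stay as the last step left them, time stands still between calls to the robot, and variables do not carry over. Pictures are saved under pics/ and viewed, at most 10 in all, crops included, and the job is handed in when it is done.

Besides the shell and the picture viewer there is one more tool, called after ">>>" by a JSON object that holds its "api" and its "payload", one argument or row to a line. apply_moves: Moves the arm, as the interface text tells. Its arguments: {"type":"object","properties":{"rows":{"type":"array"},"force":{"type":"number"}},"required":["rows"]}

```bash
mkdir -p pics; cat > h.py <<'E'
import numpy as np, cv2
from workcell import sensors, imaging, bot
def shot(name,fn=None):
    K=imaging.get_calibration(name); im,d=imaging.camera(name)
    np.savez('last_%s.npz'%name,im=im,d=d,K=K["intrinsics"],T=K["world_from_camera"])
    if fn: cv2.imwrite('pics/'+fn,im[:,:,::-1])
    return im,d,np.array(K["intrinsics"]),np.array(K["world_from_camera"])
def load(name):
    z=np.load('last_%s.npz'%name); return z['im'],z['d'],z['K'],z['T']
def ray(name,K,T,u,v):
    x=(u-K[0,2])/K[0,0]; y=(v-K[1,2])/K[1,1]
    if name=='wrist':
        r=np.hypot(x,y); s=np.sin(r)/max(r,1e-9); c=np.array([x*s,y*s,np.cos(r)])
    else: c=np.array([x,y,1.])
    return T[:3,3],T[:3,:3]@c
def atz(name,K,T,u,v,z):
    o,r=ray(name,K,T,u,v); return o+r*(z-o[2])/r[2]
def cloud(name,d,K,T):
    v,u=np.indices(d.shape); x=(u-K[0,2])/K[0,0]; y=(v-K[1,2])/K[1,1]
    if name=='wrist':
        r=np.hypot(x,y)+1e-9; c=np.dstack([x/r*np.tan(r)*d,y/r*np.tan(r)*d,d])
    else: c=np.dstack([x*d,y*d,d])
    return c@T[:3,:3].T+T[:3,3]
E
python3 - <<'E'
from h import *
a=shot('scene')[0]; b=shot('side')[0]
cv2.imwrite('pics/scene.png',a[:,:,::-1]); cv2.imwrite('pics/side.png',b[:,:,::-1])
for n in('scene','side'):
    _,_,K,T=load(n); print(n,K.round(1).tolist(),T.round(3).tolist())
print(sensors.get_obs())
E
```

```text
scene [[499.6, 0.0, 277.3], [0.0, 499.6, 215.3], [0.0, 0.0, 1.0]] [[0.803, 0.365, -0.471, 1.025], [0.596, -0.518, 0.614, -0.563], [-0.02, -0.774, -0.633, 0.673], [0.0, 0.0, 0.0, 1.0]]
side [[434.2, 0.0, 272.1], [0.0, 434.2, 213.5], [0.0, 0.0, 1.0]] [[-0.961, -0.13, 0.243, 0.354], [-0.276, 0.441, -0.854, 0.812], [0.004, -0.888, -0.459, 0.517], [0.0, 0.0, 0.0, 1.0]]
{'time': 0.1, 'q': array([-6.41141528e+01,  5.00970013e+00,  1.00392790e+01,  9.51010918e+01,
       -1.93872570e-03,  8.99999937e+01]), 'qd': array([-0.0343599 ,  0.03154569,  0.16856144,  0.0642604 , -0.06223194,
        0.0109147 ]), 'joint_efforts': array([ 1.78709150e-03, -5.21561158e+01,  4.65653765e+01,  1.59619987e-02,
        8.72373380e-05, -1.84188400e-05]), 'ee_pos': array([ 0.24005872, -0.49470884,  0.30323967]), 'tcp_rot': array([-1.79928487e+02,  1.93871631e-03,  2.58858560e+01]), 'wrist_force': array([-0.4954157 ,  0.06596239,  0.13039479]), 'torque': array([ 0.03755748,  0.04314474, -0.0253509 ]), 'grasp_force': 0.0, 'opening': 0.08545579167587833}
```

View pics/scene.png

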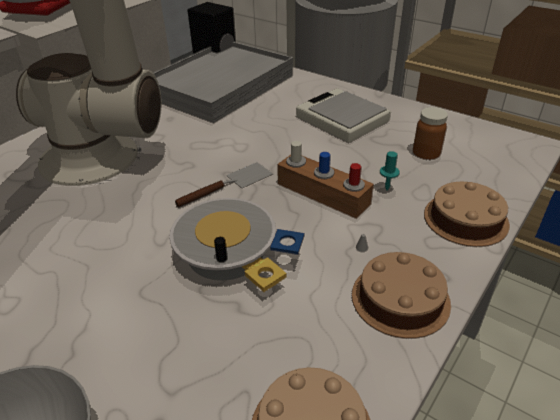

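View pics/side.png

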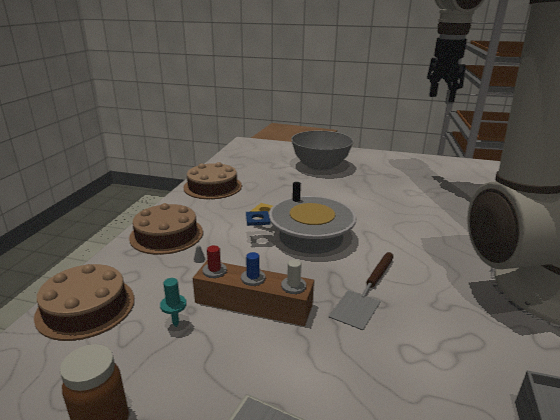

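The scene view shows the turntable with its disc around (223,232), post (221,249), lug hole (288,241), bracket hole (265,272) and red knob (355,174). The side view shows the red knob at (214,258), the post at (297,191) and the lug at (258,217).

```bash
python3 - <<'E'
from h import *
a=load('scene')[0]; b=load('side')[0]
c1=cv2.resize(a[200:300,165:315],None,fx=5,fy=5,interpolation=2)
c2=cv2.resize(b[170:300,180:360],None,fx=4,fy=4,interpolation=2)
cv2.imwrite('pics/c1.png',c1[:,:,::-1]);cv2.imwrite('pics/c2.png',c2[:,:,::-1])
_,d,K,T=load('scene'); X=cloud('scene',d,K,T); _,d2,K2,T2=load('side'); X2=cloud('side',d2,K2,T2)
for p in [(223,228),(221,240),(221,250),(300,240),(265,262),(355,166),(355,175)]: print(p,X[p[1],p[0]].round(4))
for p in [(214,249),(214,258),(297,184),(312,213)]: print('side',p,X2[p[1],p[0]].round(4))
def tri(p,q):
    o,r=ray('scene',K,T,*p);o2,r2=ray('side',K2,T2,*q)
    s=np.linalg.lstsq(np.c_[r,-r2],o2-o,rcond=None)[0];A=o+s[0]*r;B=o2+s[1]*r2
    return ((A+B)/2).round(4),np.linalg.norm(A-B).round(4)
print(tri((355,174.5),(214,258)),tri((221,249),(297,191)))
E
```

```text
(223, 228) [ 0.5096 -0.0609  0.0625]
(221, 240) [ 0.5633 -0.1212  0.1047]
(221, 250) [ 0.5681 -0.1287  0.0899]
(300, 240) [ 0.6456 -0.0038  0.0611]
(265, 262) [ 0.6144 -0.069   0.0397]
(355, 166) [0.6361 0.2063 0.1037]
(355, 175) [0.6427 0.197  0.0893]
side (214, 249) [0.6331 0.2086 0.1053]
side (214, 258) [0.6301 0.2175 0.0924]
side (297, 184) [ 0.5576 -0.1182  0.1045]
side (312, 213) [ 0.5074 -0.0585  0.0637]
(array([0.6369, 0.2056, 0.0836]), np.float64(0.0024)) (array([ 0.5595, -0.1222,  0.0835]), np.float64(0.0034))
```

View pics/c1.png

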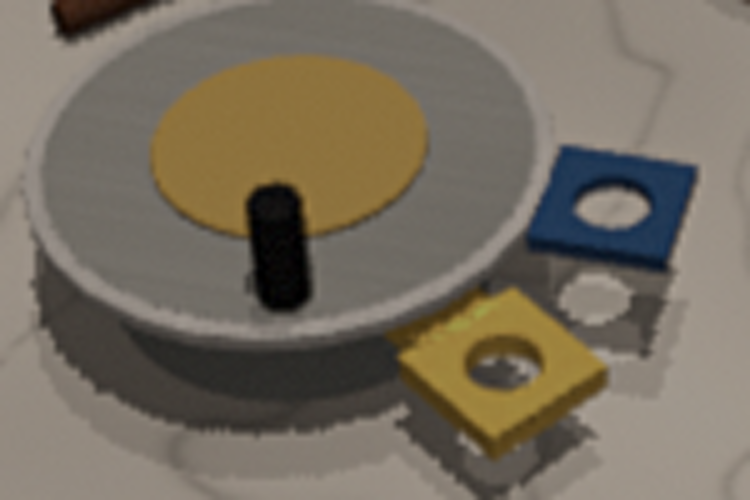

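View pics/c2.png

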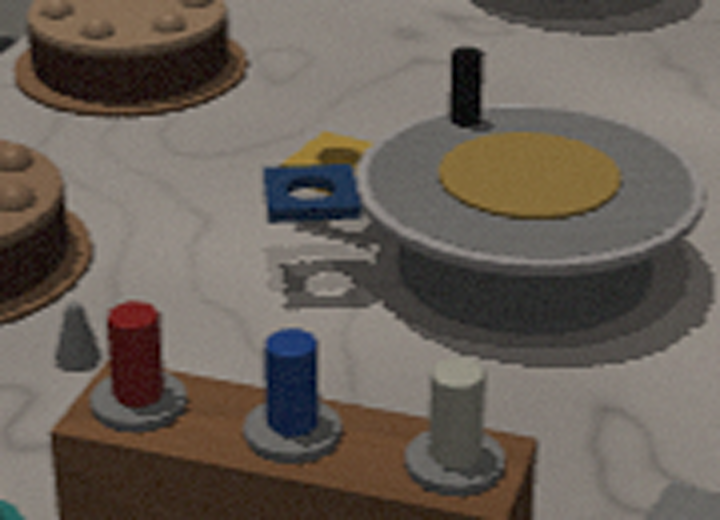

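The enlarged crops give scene pixels for the lug hole (287.4,241.2), bracket hole (265.6,272.2), and board centre (223,229.2). In the side view the lug hole is at (257.8,216.8) and the board at (312.6,213.7).

```bash
python3 - <<'E'
from h import *
_,d,K,T=load('scene'); _,d2,K2,T2=load('side')
def tri(p,q):
    o,r=ray('scene',K,T,*p);o2,r2=ray('side',K2,T2,*q)
    s=np.linalg.lstsq(np.c_[r,-r2],o2-o,rcond=None)[0];A=o+s[0]*r;B=o2+s[1]*r2
    return ((A+B)/2).round(4),np.linalg.norm(A-B).round(4)
print('lug',tri((287.4,241.2),(257.8,216.8)),'board',tri((223,229.2),(312.6,213.7)))
L=atz('scene',K,T,287.4,241.2,.06);B=atz('scene',K,T,265.6,272.2,.042);C=atz('scene',K,T,223,229.2,.063)
print('scene',L,B,C); L2=atz('side',K2,T2,257.8,216.8,.06);C2=atz('side',K2,T2,312.6,213.7,.063);print('side',L2,C2)
P=np.array([.5595,-.1222])
c=(C+C2)[:2]/2
for n,p in(('L',(L+L2)[:2]/2),('B',B[:2]),('P',P)):
    w=p-c; print(n,np.hypot(*w).round(4),np.arctan2(w[1],w[0]).round(3))
# knobs
a=load('scene')[0];print('knobs',[tri(p,q) for p,q in [((355,167.5),(213.5,247.5)),((324.5,156),(252.8,255))]])
E
```

```text
lug (array([ 0.6249, -0.0165,  0.0572]), np.float64(0.0026)) board (array([ 0.5078, -0.0613,  0.0597]), np.float64(0.003))
scene [ 0.62807701 -0.01871761  0.06      ] [ 0.63228114 -0.09022563  0.042     ] [ 0.51234151 -0.06392139  0.063     ]
side [ 0.62232846 -0.01251176  0.06      ] [ 0.50563449 -0.05677327  0.063     ]
L 0.1245 0.367
B 0.1269 -0.238
P 0.0799 -0.886
knobs [(array([0.6379, 0.2016, 0.1034]), np.float64(0.0015)), (array([0.563 , 0.2042, 0.1024]), np.float64(0.0022))]
```

```bash
cat > plan.py <<'E'
import sys
from h import *
from scipy.spatial.transform import Rotation as Rn
def plan(wps,start=None):
    """wps: (x,y,z,yaw) tool down; prints shift(10cm)/turn(30deg) per call, chained"""
    o=sensors.get_obs(); p=np.array(o['ee_pos']); R=Rn.from_euler('xyz',o['tcp_rot'],degrees=True)
    print('now',p.round(4),o['tcp_rot'].round(2),'t',o['time'])
    for w in wps:
        G=Rn.from_euler('xyz',[180,0,w[3]],degrees=True)
        while 1:
            s=R.inv().apply(np.array(w[:3])-p)/.1; t=(R.inv()*G).as_rotvec(degrees=True)/30
            k=max(1,np.abs(s).max(),np.abs(t).max()); n=int(np.ceil(k-.01))
            s=(s/n).round(3);t=(t/n).round(3)
            print(s.tolist(),t.tolist(),'-> wp' if n==1 else '')
            p=p+R.apply(s*.1); R=R*Rn.from_rotvec(t*30,degrees=True)
            if n==1: break
E
python3 -c "
from plan import *
plan([(.5595,-.122,.25,129)])"
```

```text
now [ 0.2401 -0.4947  0.3032] [-179.93    0.     25.89] t 0.1
[0.9, -0.392, 0.107] [-0.0, -0.0, -0.687] 
[0.98, -0.05, 0.107] [-0.0, -0.001, -0.688] 
[0.935, 0.299, 0.106] [-0.001, -0.001, -0.687] 
[0.77, 0.61, 0.106] [-0.0, -0.0, -0.688] 
[0.506, 0.842, 0.107] [-0.001, -0.001, -0.687] -> wp
```

>>> {"api": "apply_moves", "payload": {
  "rows": [
    [[0.45, -0.2, 0.05], [0, 0, -0.34], 1],
    [[0.9, -0.39, 0.11], [0, 0, -0.69], 1],
    [[0.9, -0.39, 0.11], [0, 0, -0.69], 1]
  ]
}}

```text
time: 0.4
ee_pos: [0.3065, -0.4171, 0.2921]
tcp_rot: [-179.9, -0.1, 47.1]
wrist_force: [0.2, -0.1, 0.0]
opening: 0.0857
grasp_force: 0.0
```

>>> {"api": "apply_moves", "payload": {
  "rows": [
    [[0.49, -0.03, 0.05], [0, 0, -0.34], 1],
    [[0.98, -0.05, 0.11], [0, 0, -0.69], 1],
    [[0.98, -0.05, 0.11], [0, 0, -0.69], 1]
  ]
}}

```text
time: 0.7
ee_pos: [0.3702, -0.3422, 0.2809]
tcp_rot: [-179.9, -0.1, 67.9]
wrist_force: [0.6, -1.0, -0.2]
opening: 0.0852
grasp_force: 0.0
```

>>> {"api": "apply_moves", "payload": {
  "rows": [
    [[0.47, 0.15, 0.05], [0, 0, -0.34], 1],
    [[0.94, 0.3, 0.11], [0, 0, -0.69], 1],
    [[0.94, 0.3, 0.11], [0, 0, -0.69], 1]
  ]
}}

```text
time: 1.0
ee_pos: [0.4341, -0.2669, 0.2696]
tcp_rot: [-179.9, -0.1, 88.6]
wrist_force: [-0.5, -0.5, 0.1]
opening: 0.0855
grasp_force: 0.0
```

>>> {"api": "apply_moves", "payload": {
  "rows": [
    [[0.39, 0.3, 0.05], [0, 0, -0.34], 1],
    [[0.77, 0.61, 0.11], [0, 0, -0.69], 1],
    [[0.77, 0.61, 0.11], [0, 0, -0.69], 1]
  ]
}}

```text
time: 1.3
ee_pos: [0.4977, -0.1921, 0.2582]
tcp_rot: [-180.0, -0.1, 109.3]
wrist_force: [-1.3, -1.3, -0.8]
opening: 0.0857
grasp_force: 0.0
```

>>> {"api": "apply_moves", "payload": {
  "rows": [
    [[0.25, 0.42, 0.05], [0, 0, -0.34], 1],
    [[0.51, 0.84, 0.11], [0, 0, -0.69], 1],
    [[0.51, 0.84, 0.11], [0, 0, -0.69], 1],
    [[0.51, 0.84, 0.11], [0, 0, -0.69], 0.6],
    [[0.51, 0.84, 0.11], [0, 0, -0.69], 0.6]
  ]
}}

```text
time: 1.8
ee_pos: [0.5584, -0.1209, 0.2487]
tcp_rot: [-180.0, -0.0, 129.3]
wrist_force: [-0.3, 0.2, 0.0]
opening: 0.0589
grasp_force: 0.0
```

```bash
python3 -c "
from plan import *
o=sensors.get_obs(); im,d,K,T=shot('wrist','w1.png'); print(o['ee_pos'],o['tcp_rot'],o['time'],o['opening'],K.round(1).tolist(),T.round(3).tolist())"
```

```text
[ 0.55840609 -0.12085438  0.2486781 ] [-1.79971705e+02 -2.13057059e-02  1.29258966e+02] 1.8 0.05891918967164513 [[325.2, 0.0, 277.9], [0.0, 325.2, 203.3], [0.0, 0.0, 1.0]] [[0.774, 0.601, 0.198, 0.508], [0.633, -0.735, -0.244, -0.059], [-0.001, 0.314, -0.949, 0.318], [0.0, 0.0, 0.0, 1.0]]
```

View pics/w1.png

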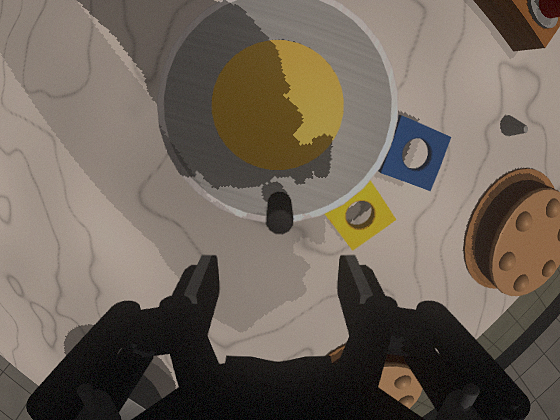

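The wrist view shows the post's top at (279,220), lug hole at (416,154), bracket hole at (360,213) and board centre at (278,104).

```bash
python3 -c "
from h import *
im,d,K,T=load('wrist')
f=lambda u,v,z: atz('wrist',K,T,u,v,z)[:2]
P,L,B,C=f(279.5,219,.106),f(416,154,.06),f(360.5,213,.042),f(278,104,.063)
print(P,L,B,C)
for p in(P,L,B): w=p-C; print(np.hypot(*w),np.arctan2(w[1],w[0]))
"
```

```text
[ 0.56068696 -0.121875  ] [ 0.62519067 -0.01671181] [ 0.63091713 -0.08906438] [ 0.51039307 -0.06203383]
0.07816931418885546 -0.8718689948397836
0.12342031173962403 0.37601500201602533
0.12351801146502304 -0.22062444636353207
```

```bash
python3 -c "
from plan import *
plan([(.561,-.123,.141,129.3)])
C=np.array([.510,-.062]);a0=-.874;R=Rn.from_euler('xyz',[180,0,129.3],degrees=True)
P=lambda a:np.r_[C+.08*np.array([np.cos(a),np.sin(a)]),0]
for k in range(1,13):
    a=a0-np.radians(35.2)*k/12; print((R.inv().apply(P(a)-P(a0))/.1).round(3),30*k/12/30)
"
```

```text
now [ 0.5583 -0.1212  0.2489] [-179.99   -0.    129.23] t 1.85
[-0.016, 0.005, 0.54] [-0.0, -0.0, -0.001] 
[-0.015, 0.005, 0.539] [-0.0, -0.0, -0.001] -> wp
[ 0.001 -0.041 -0.   ] 0.08333333333333333
[ 0.003 -0.082 -0.   ] 0.16666666666666666
[ 0.008 -0.122 -0.   ] 0.25
[ 0.015 -0.163 -0.   ] 0.3333333333333333
[ 0.024 -0.203 -0.   ] 0.4166666666666667
[ 0.035 -0.242 -0.   ] 0.5
[ 0.048 -0.281 -0.   ] 0.5833333333333334
[ 0.063 -0.319 -0.   ] 0.6666666666666666
[ 0.08  -0.357 -0.   ] 0.75
[ 0.098 -0.393 -0.   ] 0.8333333333333334
[ 0.119 -0.428 -0.   ] 0.9166666666666666
[ 0.141 -0.463 -0.   ] 1.0
```

>>> {"api": "apply_moves", "payload": {
  "rows": [
    [[-0.016, 0.005, 0.27], [0, 0, 0], 0.6],
    [[-0.016, 0.005, 0.54], [0, 0, 0], 0.6],
    [[-0.016, 0.005, 0.54], [0, 0, 0], 0.6]
  ]
}}

```text
time: 2.15
ee_pos: [0.5583, -0.1222, 0.1917]
tcp_rot: [-179.8, -0.2, 129.2]
wrist_force: [0.9, -0.2, 0.6]
opening: 0.0515
grasp_force: 0.0
```

>>> {"api": "apply_moves", "payload": {
  "rows": [
    [[-0.015, 0.005, 0.2], [0, 0, 0], 0.6],
    [[-0.015, 0.005, 0.4], [0, 0, 0], 0.6],
    [[-0.015, 0.005, 0.54], [0, 0, 0], 0.6],
    [[-0.015, 0.005, 0.54], [0, 0, 0], 0.6],
    [[-0.015, 0.005, 0.54], [0, 0, 0], 0.27],
    [[-0.015, 0.005, 0.54], [0, 0, 0], 0.27],
    [[-0.015, 0.005, 0.54], [0, 0, 0], 0.27],
    [[-0.015, 0.005, 0.54], [0, 0, 0], 0.27]
  ],
  "force": 20
}}

```text
time: 2.95
ee_pos: [0.5617, -0.1225, 0.1416]
tcp_rot: [180.0, 0.0, 129.4]
wrist_force: [-0.7, 0.5, -0.4]
opening: 0.0228
grasp_force: 0.0
```

>>> {"api": "apply_moves", "payload": {
  "rows": [
    [[0.001, -0.041, 0], [0, 0, 0.083], 0.27],
    [[0.003, -0.082, 0], [0, 0, 0.167], 0.27],
    [[0.008, -0.122, 0], [0, 0, 0.25], 0.27],
    [[0.015, -0.163, 0], [0, 0, 0.333], 0.27],
    [[0.024, -0.203, 0], [0, 0, 0.417], 0.27],
    [[0.035, -0.242, 0], [0, 0, 0.5], 0.27],
    [[0.048, -0.281, 0], [0, 0, 0.583], 0.27],
    [[0.063, -0.319, 0], [0, 0, 0.667], 0.27],
    [[0.08, -0.357, 0], [0, 0, 0.75], 0.27],
    [[0.098, -0.393, 0], [0, 0, 0.833], 0.27],
    [[0.119, -0.428, 0], [0, 0, 0.917], 0.27],
    [[0.141, -0.463, 0], [0, 0, 1.0], 0.27],
    [[0.141, -0.463, 0], [0, 0, 1.0], 0.27],
    [[0.141, -0.463, 0], [0, 0, 1.0], 0.27]
  ]
}}

```text
time: 4.35
ee_pos: [0.5167, -0.1409, 0.1411]
tcp_rot: [180.0, 0.0, 99.5]
wrist_force: [-0.0, 0.5, -0.1]
opening: 0.023
grasp_force: 0.0
```

```bash
python3 - <<'E'
from h import *
im,d,K,T=shot('wrist'); o=sensors.get_obs(); print(o['ee_pos'],o['time'],o['opening'])
im2,_,K2,T2=shot('scene')
c=cv2.resize(im2[215:305,200:320],None,fx=4,fy=4,interpolation=2)
out=np.zeros((420,560+480,3),np.uint8); out[:,:560]=im; out[:360,560:]=c
out=cv2.resize(out,(800,323)); cv2.imwrite('pics/w2.png',im[:,:,::-1]); cv2.imwrite('pics/s2.png',c[:,:,::-1])
E
```

```text
[ 0.51677179 -0.14086341  0.1410268 ] 4.4 0.022685456904565218
```

View pics/w2.png

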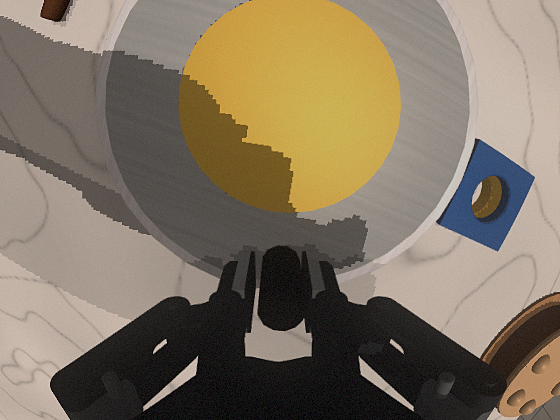

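The wrist view shows the post between the fingers and the blue lug at (487,197), with yellow visible through its hole, so the bracket is directly below.

```bash
python3 -c "
from plan import *
im,d,K,T=load('wrist')
print(atz('wrist',K,T,490,198,.06),atz('wrist',K,T,300,104,.063) ,T.round(3).tolist())
plan([(.517,-.141,.24,99.5),(.62,.16,.25,150)])
"
```

```text
[ 0.63080235 -0.08836024  0.06      ] [ 0.51441545 -0.06247286  0.063     ] [[0.986, 0.156, 0.052, 0.504], [0.164, -0.936, -0.31, -0.062], [0.0, 0.315, -0.949, 0.211], [0.0, 0.0, 0.0, 1.0]]
now [ 0.5168 -0.1408  0.1409] [-180.     -0.     99.44] t 4.45
[-0.002, 0.002, -0.991] [-0.0, -0.0, -0.002] -> wp
[0.933, 0.504, -0.033] [0.0, -0.0, -0.561] 
[0.747, 0.753, -0.033] [0.0, -0.0, -0.561] 
[0.497, 0.937, -0.033] [0.0, -0.0, -0.561] -> wp
```

View pics/s2.png

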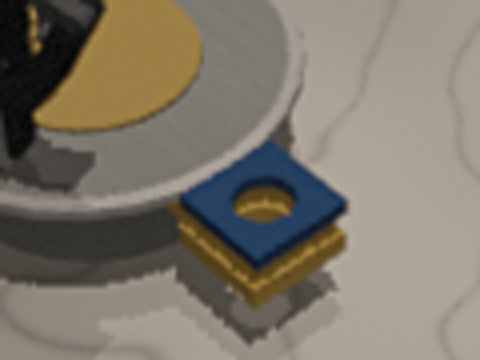

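The scene crop shows the lug squarely over the bracket, with its hole at crop (265,203). The alignment is good to about 1 mm, so I'll let go of the post and move to the pin.

>>> {"api": "apply_moves", "payload": {
  "rows": [
    [[0, 0, 0], [0, 0, 0], 0.55],
    [[0, 0, 0], [0, 0, 0], 0.55],
    [[0, 0, 0], [0, 0, 0], 0.55],
    [[0, 0, -0.3], [0, 0, 0], 0.7],
    [[0, 0, -0.7], [0, 0, 0], 0.7],
    [[0, 0, -0.99], [0, 0, 0], 0.7],
    [[0, 0, -0.99], [0, 0, 0], 0.7]
  ]
}}

```text
time: 5.15
ee_pos: [0.5179, -0.1412, 0.2444]
tcp_rot: [179.7, 0.2, 99.4]
wrist_force: [1.2, -0.2, 0.4]
opening: 0.0596
grasp_force: 0.0
```

>>> {"api": "apply_moves", "payload": {
  "rows": [
    [[0.47, 0.25, -0.02], [0, 0, -0.28], 0.7],
    [[0.93, 0.5, -0.03], [0, 0, -0.56], 0.7],
    [[0.93, 0.5, -0.03], [0, 0, -0.56], 0.7]
  ]
}}

```text
time: 5.45
ee_pos: [0.5517, -0.0372, 0.2421]
tcp_rot: [180.0, -0.1, 116.7]
wrist_force: [0.1, -0.4, -0.7]
opening: 0.0596
grasp_force: 0.0
```

>>> {"api": "apply_moves", "payload": {
  "rows": [
    [[0.37, 0.38, -0.02], [0, 0, -0.28], 0.7],
    [[0.75, 0.75, -0.03], [0, 0, -0.56], 0.7],
    [[0.75, 0.75, -0.03], [0, 0, -0.56], 0.7]
  ]
}}

```text
time: 5.75
ee_pos: [0.5858, 0.0632, 0.2447]
tcp_rot: [-180.0, -0.1, 133.4]
wrist_force: [-1.0, 0.3, -0.2]
opening: 0.0597
grasp_force: 0.0
```

>>> {"api": "apply_moves", "payload": {
  "rows": [
    [[0.25, 0.47, -0.02], [0, 0, -0.28], 0.7],
    [[0.5, 0.94, -0.03], [0, 0, -0.56], 0.7],
    [[0.5, 0.94, -0.03], [0, 0, -0.56], 0.7],
    [[0.5, 0.94, -0.03], [0, 0, -0.56], 0.7],
    [[0.5, 0.94, -0.03], [0, 0, -0.56], 0.7]
  ]
}}

```text
time: 6.25
ee_pos: [0.6195, 0.1589, 0.2485]
tcp_rot: [-179.9, -0.0, 149.6]
wrist_force: [0.3, -1.0, -0.6]
opening: 0.0599
grasp_force: 0.0
```

```bash
python3 -c "
from plan import *
im,d,K,T=shot('wrist','w3.png')
plan([(.637,.203,.19,150)])"
```

```text
now [0.6195 0.1586 0.2488] [-1.7997e+02 -1.0000e-02  1.4963e+02] t 6.3
[0.073, 0.472, 0.588] [-0.001, -0.0, -0.012] -> wp
```

View pics/w3.png

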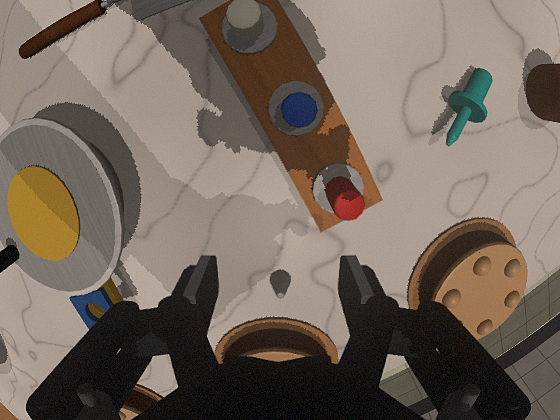

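The wrist view shows the red knob's top at (349,206), and the blue and white pins at (299,109) and (243,15).

```bash
python3 -c "
from plan import *
im,d,K,T=load('wrist')
X=atz('wrist',K,T,349,206,.105); print(X)
plan([(X[0],X[1],.20,150),(X[0],X[1],.143,150)])"
```

```text
[0.63829584 0.2052255  0.105     ]
now [0.6195 0.1586 0.2488] [-1.7997e+02 -1.0000e-02  1.4963e+02] t 6.3
[0.073, 0.498, 0.488] [-0.001, -0.0, -0.012] -> wp
[0.0, -0.0, 0.57] [-0.0, -0.0, -0.0] -> wp
```

>>> {"api": "apply_moves", "payload": {
  "rows": [
    [[0.04, 0.25, 0.25], [0, 0, 0], 0.7],
    [[0.073, 0.49, 0.49], [0, 0, -0.012], 0.7],
    [[0.073, 0.49, 0.49], [0, 0, -0.012], 0.7],
    [[0.073, 0.49, 0.49], [0, 0, -0.012], 0.7]
  ]
}}

```text
time: 6.7
ee_pos: [0.6377, 0.2048, 0.1998]
tcp_rot: [-179.9, -0.0, 150.1]
wrist_force: [0.5, -0.8, 0.7]
opening: 0.0598
grasp_force: 0.0
```

>>> {"api": "apply_moves", "payload": {
  "rows": [
    [[0, 0, 0.2], [0, 0, 0], 0.7],
    [[0, 0, 0.4], [0, 0, 0], 0.7],
    [[0, 0, 0.57], [0, 0, 0], 0.7],
    [[0, 0, 0.57], [0, 0, 0], 0.7],
    [[0, 0, 0.57], [0, 0, 0], 0.2],
    [[0, 0, 0.57], [0, 0, 0], 0.1],
    [[0, 0, 0.57], [0, 0, 0], 0.1],
    [[0, 0, 0.57], [0, 0, 0], 0.1],
    [[0, 0, 0.57], [0, 0, 0], 0.1],
    [[0, 0, 0.57], [0, 0, 0], 0.1]
  ],
  "force": 40
}}

```text
time: 7.7
ee_pos: [0.6387, 0.2059, 0.145]
tcp_rot: [179.9, 0.1, 150.1]
wrist_force: [-1.3, -1.7, 6.4]
opening: 0.0232
grasp_force: 39.2
```

```bash
python3 -c "
from plan import *
print(sensors.get_obs()['grasp_force'])
plan([(.638,.2035,.238,150),(.631,-.089,.238,120),(.631,-.089,.21,120)])"
```

```text
39.15059208869934
now [0.6387 0.2059 0.145 ] [1.7991e+02 1.3000e-01 1.5013e+02] t 7.7
[-0.008, -0.023, -0.93] [0.003, 0.004, 0.004] -> wp
[-0.467, -0.856, 0.0] [0.0, 0.0, 0.333] 
[-0.609, -0.762, 0.0] [0.0, 0.0, 0.334] 
[-0.732, -0.644, 0.0] [0.0, 0.0, 0.333] -> wp
[-0.0, -0.0, 0.28] [0.0, 0.0, 0.0] -> wp
```

>>> {"api": "apply_moves", "payload": {
  "rows": [
    [[0, 0, -0.15], [0, 0, 0], 0.1],
    [[0, 0, -0.4], [0, 0, 0], 0.1],
    [[0, 0, -0.7], [0, 0, 0], 0.1],
    [[0, 0, -0.95], [0, 0, 0], 0.1],
    [[0, 0, -0.95], [0, 0, 0], 0.1]
  ]
}}

```text
time: 8.2
ee_pos: [0.639, 0.2065, 0.2437]
tcp_rot: [179.7, 0.3, 150.2]
wrist_force: [-0.3, -0.0, -0.4]
opening: 0.0232
grasp_force: 39.2
```

>>> {"api": "apply_moves", "payload": {
  "rows": [
    [[-0.12, -0.22, 0], [0, 0, 0.08], 0.1],
    [[-0.28, -0.52, 0], [0, 0, 0.2], 0.1],
    [[-0.47, -0.86, 0], [0, 0, 0.333], 0.1],
    [[-0.47, -0.86, 0], [0, 0, 0.333], 0.1]
  ]
}}

```text
time: 8.6
ee_pos: [0.6359, 0.1044, 0.2382]
tcp_rot: [-180.0, 0.0, 139.8]
wrist_force: [0.4, -0.6, -0.4]
opening: 0.0231
grasp_force: 39.4
```

>>> {"api": "apply_moves", "payload": {
  "rows": [
    [[-0.2, -0.25, 0], [0, 0, 0.11], 0.1],
    [[-0.4, -0.5, 0], [0, 0, 0.22], 0.1],
    [[-0.61, -0.76, 0], [0, 0, 0.333], 0.1],
    [[-0.61, -0.76, 0], [0, 0, 0.333], 0.1]
  ]
}}

```text
time: 9.0
ee_pos: [0.634, 0.0078, 0.238]
tcp_rot: [-180.0, 0.0, 129.9]
wrist_force: [0.3, 0.1, -1.5]
opening: 0.0227
grasp_force: 39.5
```

>>> {"api": "apply_moves", "payload": {
  "rows": [
    [[-0.24, -0.21, 0], [0, 0, 0.11], 0.1],
    [[-0.49, -0.43, 0], [0, 0, 0.22], 0.1],
    [[-0.73, -0.64, 0], [0, 0, 0.333], 0.1],
    [[-0.73, -0.64, 0], [0, 0, 0.333], 0.1],
    [[-0.73, -0.64, 0], [0, 0, 0.333], 0.1]
  ]
}}

```text
time: 9.5
ee_pos: [0.6324, -0.0861, 0.2378]
tcp_rot: [180.0, -0.0, 120.2]
wrist_force: [-0.2, -0.7, -0.7]
opening: 0.0229
grasp_force: 39.4
```

```bash
python3 - <<'E'
from plan import *
plan([(.631,-.089,.20,120)])
a=shot('scene')[0]; b=shot('side')[0]; w=shot('wrist')[0]
def c(i,u,v,s=50,f=4): return cv2.resize(i[v-s:v+s,u-s:u+s],(400,400),interpolation=2)
o=np.hstack([c(a,265,250),c(b,265,190)])
cv2.imwrite('pics/p4.png',o[:,:,::-1])
E
```

```text
now [ 0.6324 -0.0861  0.2378] [ 1.8000e+02 -3.0000e-02  1.2021e+02] t 9.5
[-0.019, -0.027, 0.378] [0.0, -0.001, 0.007] -> wp
```

View pics/p4.png

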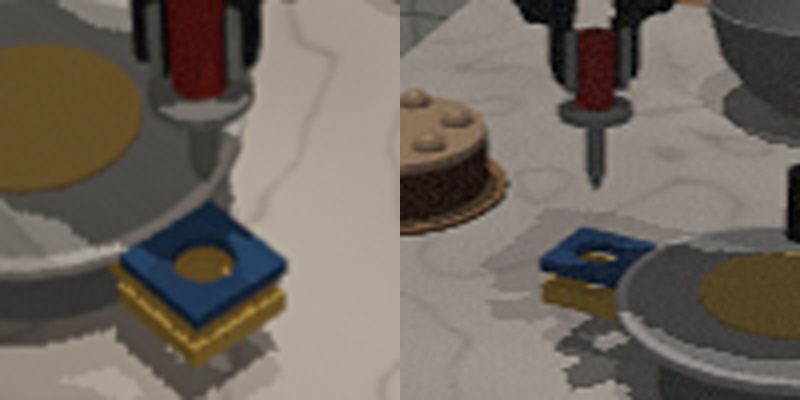

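The left half (scene) shows the pin upright with its tip at pixel (266,245) and the lug hole at (266,265.5). The right half (side) shows the tip at (264,186.8) and the hole at (265,204.3).

```bash
python3 -c "
from plan import *
for n,t,h in(('scene',(266,245),(266,265.5)),('side',(264,186.8),(265,204.3))):
    _,_,K,T=load(n); a=atz(n,K,T,*t,.102);b=atz(n,K,T,*h,.06); print(n,a.round(4),b.round(4),(b-a).round(4))
plan([(.6315,-.0885,.20,120),(.6315,-.0885,.188,120)])"
```

```text
scene [ 0.6314 -0.0846  0.102 ] [ 0.6343 -0.0906  0.06  ] [ 0.0028 -0.006  -0.042 ]
side [ 0.6298 -0.0856  0.102 ] [ 0.6253 -0.0784  0.06  ] [-0.0045  0.0071 -0.042 ]
now [ 0.6325 -0.085   0.2379] [ 1.7999e+02 -2.0000e-02  1.2030e+02] t 9.65
[-0.025, -0.026, 0.379] [0.0, -0.001, 0.01] -> wp
[-0.0, 0.0, 0.12] [0.0, 0.0, -0.0] -> wp
```

>>> {"api": "apply_moves", "payload": {
  "rows": [
    [[-0.01, -0.01, 0.15], [0, 0, 0], 0.1],
    [[-0.01, -0.01, 0.3], [0, 0, 0], 0.1],
    [[-0.01, -0.01, 0.4], [0, 0, 0], 0.1],
    [[-0.01, -0.01, 0.5], [0, 0, 0], 0.1],
    [[-0.01, -0.01, 0.55], [0, 0, 0], 0.1],
    [[-0.01, -0.01, 0.55], [0, 0, 0], 0.1]
  ]
}}

```text
time: 10.25
ee_pos: [0.6317, -0.0876, 0.182]
tcp_rot: [-179.9, -0.0, 120.2]
wrist_force: [-0.6, 0.1, -1.0]
opening: 0.0229
grasp_force: 39.4
```

>>> {"api": "apply_moves", "payload": {
  "rows": [
    [[0, 0, 0.07], [0, 0, 0], 0.1],
    [[0, 0, 0.14], [0, 0, 0], 0.1],
    [[0, 0, 0.2], [0, 0, 0], 0.1],
    [[0, 0, 0.26], [0, 0, 0], 0.1],
    [[0, 0, 0.3], [0, 0, 0], 0.1],
    [[0, 0, 0.32], [0, 0, 0], 0.1],
    [[0, 0, 0.33], [0, 0, 0], 0.1],
    [[0, 0, 0.33], [0, 0, 0], 0.1]
  ]
}}

```text
time: 11.05
ee_pos: [0.632, -0.0878, 0.1499]
tcp_rot: [180.0, 0.0, 120.2]
wrist_force: [-0.9, 0.6, -0.7]
opening: 0.0228
grasp_force: 39.4
```

>>> {"api": "apply_moves", "payload": {
  "rows": [
    [[0, 0, 0.02], [0, 0, 0], 0.1],
    [[0, 0, 0.03], [0, 0, 0], 0.1],
    [[0, 0, 0.03], [0, 0, 0], 0.1]
  ]
}}

```text
time: 11.35
ee_pos: [0.6321, -0.0878, 0.1489]
tcp_rot: [179.9, 0.1, 120.2]
wrist_force: [-5.1, 0.4, 10.7]
opening: 0.0229
grasp_force: 40.5
```

Contact came at TCP z = 0.149, as predicted, so the pin is seated. Releasing now.

>>> {"api": "apply_moves", "payload": {
  "rows": [
    [[0, 0, 0], [0, 0, 0], 0.1],
    [[0, 0, -0.01], [0, 0, 0], 0.35],
    [[0, 0, -0.01], [0, 0, 0], 0.6],
    [[0, 0, -0.01], [0, 0, 0], 0.6],
    [[0, 0, -0.2], [0, 0, 0], 0.6],
    [[0, 0, -0.6], [0, 0, 0], 0.6],
    [[0, 0, -1.0], [0, 0, 0], 0.6],
    [[0, 0, -1.0], [0, 0, 0], 0.6],
    [[0, 0, -1.0], [0, 0, 0], 0.6]
  ]
}}

```text
time: 12.25
ee_pos: [0.6324, -0.0878, 0.2477]
tcp_rot: [179.9, 0.1, 120.2]
wrist_force: [0.3, -1.0, -0.4]
opening: 0.0512
grasp_force: 0.0
```

```bash
python3 - <<'E'
from plan import *
a=shot('scene')[0]; b=shot('side')[0]
def c(i,u,v,s=50,f=4): return cv2.resize(i[v-s:v+s,u-s:u+s],(400,400),interpolation=2)
cv2.imwrite('pics/p5.png',np.hstack([c(a,265,250),c(b,265,190)])[:,:,::-1])
E
```

```text
(no output)
```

View pics/p5.png

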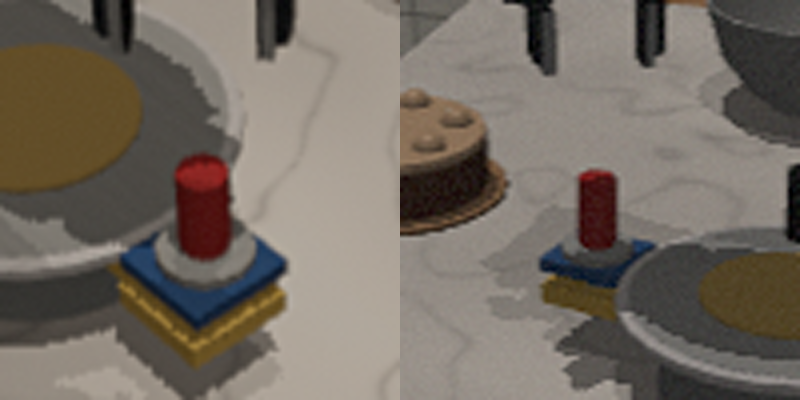

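Both views show the pin upright, at (203,215) in the left half and (598,215) in the right. Its flange is flat on the lug and the gripper is clear above it.

```bash
python3 -c "
from h import *
print(bot.job_done())"
```

```text
the job is handed in; nothing more can be done
None
```

The turntable is locked: the red-knobbed pin stands upright through the lug and bracket holes with its flange on the lug, the gripper is clear of it, and I handed the job in at about 12 s (no verdict came back).

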